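Put the dough scraper away in the slotted block

ROBOT

A 6-joint arm with a two-finger parallel gripper is mounted at the origin on the work surface. World frame = base frame: x ahead of the robot, y to its left, z up, the work surface at z = 0. Lengths are in mm, angles in rad, forces in N, time in s.
With the tool pointing down it reaches from about 350 to 725 mm from the base axis. Payload 6 kg.
Tool frame: the origin (TCP) lies at the very end of the fingers, on their centre line; the grasp point (between the pads) lies 19 mm behind it; z points along the fingers, y is the line along which they close (so a half turn about z gives the same grasp; the last joint's range is limited). The gripper opens to 85 mm and grips with 20 to 120 N. Pads are 22 mm wide; open, the fingers measure 114 mm over their backs; the gripper's body (76 mm by 85 mm) begins 54 mm behind the grasp point. The pads swing forward as they close: fully open they stand 13 mm farther back than shut.
Start: joints at [-0.902, 0.04, 0.085, 0, -1.615, -0.334], TCP at [197.156, -566.659, 231.261] pointing down, gripper open.
Joint ranges: [-2.56, 2.56], [-1.29, 2.01], [-1.08, 1.49], [-3.29, 1.98], [-2.81, -0.18], [-2.99, 2.99]. Speed limits (rad/s): [2.57, 2.57, 3.01, 3.14, 3.14, 3.14].

INTERFACE

Orientations are given as a 3x3 rotation matrix whose columns are the frame's x, y, z axes.
In Python, from rig import ctrl gives the robot as it stands.
- The arm moves only by the shell command python3 -m crank 'ROWS' [OPENING]. ROWS is JSON, a list of rows, each a list of 2 entries, a list of its own where there are three numbers: the shift along the tool's x, y, z in m, then the turn, a rotation vector about the tool's x, y, z in rad. A call has 1 to 5 rows; each row is the pose to reach, as a shift and turn from the pose commanded when the call began, along the tool's axes at that moment; what a row does not reach only later rows make up. A row lasts 1/12 s, in which the tool goes at most 41.7 mm and 7.16 degrees, less where a joint would pass 70% of its speed; a pose out of reach is approached as far as the arm can. A call with a gripper value outside its range is refused whole. OPENING is the opening, from 0 (shut) to 1 (fully open), set as the call begins (- or left out, the last holds). The fingers move at their own pace and stop on an object; the grip force is fixed at half the most. Time passes only in rows, so rows that repeat a pose let the fingers close. It gives the time, the measured TCP pose, the force, the opening and the grip force at its end, in the units of the state.
- ctrl.get_state(): the state, without advancing time (a new reading comes with each control period).
- ctrl.get_image(name): name is "scene" or "top" or "wrist"; returns a dict with "image" (384x512x3 uint8, blue, green, red), "range_z" (384x512 float32, mm along the optical axis (not along the pixel's ray), 0 where there is no reading), "fx", "fy", "cx", "cy" (pixels), "camera_from_world" (4x4, takes a point from world to camera coordinates). Camera axes: x right, y up, looking along -z (the intrinsics and any distortion apply to the point x, -y, -z); pixel columns grow to the right and rows downward; lengths in mm; the calibration is good to about 2 mm. The wrist camera is an equidistant fisheye: a pixel r from the principal point sees the ray r / f radians off the axis. A picture is of the moment at which its call begins.
- ctrl.job_done(): hands the job in; it is judged then, once.
The state is a dict: "t": time; "qpos": joint angles; "qd": joint speeds; "joint_efforts": joint torques, N m; "tcp_pos": TCP position; "tool_rot": TCP orientation; "force": force on the tool from outside, world axes, zero at the start; "ft_torque": the same for the moment, N m; "width": finger opening in mm; "gripper_force": force on a finger pad.
Only numpy, scipy, OpenCV 4.12 (cv2) and the standard library are available. Lean on these libraries where they do the work, as an engineer would, in place of code of your own. Each camera call takes 0.05 s, during which the arm holds its last target. There are 200 camera calls.

TASK

Lift the dough scraper out of its drying stand and put it away in the wooden slotted block, blade down and fully home, so that its handle rests on the block's top. Only one of the four slots is deep enough and you cannot see which, so feel for it; keep hold of the scraper until it is home, then let go, and leave the other things on the counter where they are.

Things in the scene. Friction and masses are not known exactly. Their poses are not given: they have to be found in the camera images.
- scraper: Dough scraper, about 0.25 kg: steel blade 3 mm thick (x), 90 mm wide (y), reaching 66 mm below a flat-sided dark wooden handle 18 mm thick (x), 120 mm long (y), 40 mm high (z). Origin: centre of the blade's lower edge; z points up to the handle. Same either way round. It starts blade down in the stand's groove, upright or leaning a few degrees.
- scraper_grip (a point): Point in the middle of the scraper's handle, 94 mm above the blade's lower edge (12 mm below the handle's top), a good place to grip across the 18 mm thickness; axes as the scraper's.
- stand: Dark steel drying stand, fixed: base plate 90 mm (x) by 130 mm (y), 6 mm thick; two upright cheeks 110 mm long (y), up to 36 mm above the counter, 5 mm apart, make a groove along its y in which the scraper stands, with stops 48 mm either side of the middle. Origin: centre of its underside.
- block: Light wooden block fixed to the counter: 150 mm (x) by 130 mm (y), 85 mm high. Its flat top has four alike slots, 6 mm wide (x) and 96 mm long (y), centred at x = -48, -16, 16 and 48 mm, y = 0; each mouth widens by 4 mm on every side in a 45 degree lead-in. Origin: centre of the underside; the axes of block and scraper agree when the blade is in a slot.
- spice_pot: White ceramic spice pot with a lid knob, 84 mm across, 102 mm high, loose bystander. Origin: centre of the underside.
- mill: Black plastic press-button pepper mill, 58 mm across, 138 mm high, loose bystander. Origin: centre of the underside.
- trivet: Round green hard silicone trivet, 160 mm across, 9 mm high, loose bystander. Origin: centre of the underside.
- spoon: Wooden spoon 240 mm long, lying flat, loose bystander. Origin: on its underside near the middle of its length.
- block_top (a point): Centre of the block's top, axes as the block's. From here one slot is about 73 mm deep: the blade goes in until the handle rests on the top (scraper's origin 66 mm below this point). The other three have a hard bottom 35 mm down. Which one is deep changes from run to run and cannot be seen.
Not all that is in view belongs to the job. There is more than one size of the scraper; the one meant has the size given above. Of the things that look like the block, take the one that is farthest to the robot's left at the start.

How it is judged (in metres and radians):
On the way, in this order (a step that is already met when the one before it is completed fails the run):
1. the scraper is lifted clear of the drying stand (height (world z) of scraper above 0.04 m and contact force between the fingers and scraper above 1 N), for 0.1 s.
2. still held, the blade is lowered into the deep slot to within 8 mm of home (z of scraper in the frame of block below 0.027 m and x of scraper in the frame of block between -0.054 and 0.054 m and y of scraper in the frame of block between -0.01 and 0.01 m and contact force between the fingers and scraper above 1 N), for 0.05 s.
At the end, for the whole second after the job is handed in: The scraper stands blade down in the block's deep slot, released and at rest (under 20 mm/s), upright within 0.08 rad, its handle on the block's top within 3.5 mm; the bystanders were never moved by more than 25 mm (z of scraper in the frame of block below 0.0225 m and x of scraper in the frame of block between -0.054 and 0.054 m and y of scraper in the frame of block between -0.01 and 0.01 m and angle between scraper's own z axis and vertical below 0.08 rad and linear speed of scraper below 0.02 m/s); the robot touches nothing.
It fails at once if the spice pot is displaced by more than 25 mm (distance of spice_pot from where it was at the start of the episode above 0.025 m).
It fails at once if the pepper mill is displaced by more than 25 mm (distance of mill from where it was at the start of the episode above 0.025 m).
It fails at once if the trivet is displaced by more than 25 mm (distance of trivet from where it was at the start of the episode above 0.025 m).
It fails at once if the spoon is displaced by more than 25 mm (distance of spoon from where it was at the start of the episode above 0.025 m).
It also fails if it takes over 64 s, if anything falls off the work surface, if the arm or the gripper's body presses on something with over 40 N, if the wrist force passes 120 N, or if a joint passes its speed limit or range.

## Working session

There is one attempt and no reset: what is moved stays moved. The work goes in short steps, Python scripts to look and compute and a shell command to move; the robot and the scene stay as the last step left them, time stands still between calls to the robot, and variables do not carry over. Pictures are saved under pics/ and viewed, at most 10 in all, crops included, and the job is handed in when it is done.

```bash
mkdir -p pics; ls; python3 - <<'E'
from rig import ctrl
import cv2,numpy as np
for n in("scene","top"):
    d=ctrl.get_image(n); cv2.imwrite(f"pics/{n}0.png",d["image"]); np.savez(f"{n}0.npz",**d)
    print(n,d["fx"],d["cx"],d["cy"],np.round(d["camera_from_world"],3).tolist())
s=ctrl.get_state();print(np.round(s["tool_rot"],3).tolist(),s["t"],s["width"])
E
```

```text
pics
scene 499.3042310891441 254.22872892053414 198.61207711858935 [[0.54, 0.842, -0.01, -304.942], [-0.656, 0.428, 0.622, 335.8], [0.528, -0.329, 0.783, -1581.266], [0.0, 0.0, 0.0, 1.0]]
top 456.4395484492287 248.14845996160784 191.09519224819314 [[0.007, -1.0, 0.006, 5.804], [0.995, 0.007, 0.101, -591.782], [-0.101, 0.005, 0.995, -1283.646], [0.0, 0.0, 0.0, 1.0]]
[[-0.944, -0.329, -0.001], [-0.329, 0.944, 0.001], [0.0, 0.002, -1.0]] 0.1 85.2852680499325
```

View pics/scene0.png

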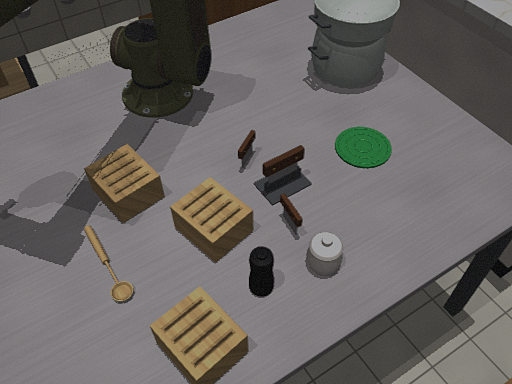

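View pics/top0.png

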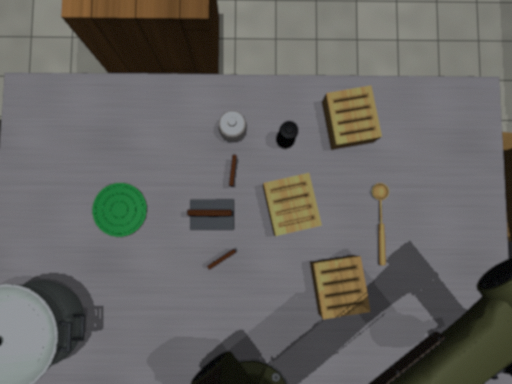

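The scene view shows three blocks at (125,180), (212,217) and (200,335), and the large scraper in its stand at (283,170). In the top view, image left is +y, so the block meant is the one at (292,205). The scraper is at (210,213), and the two small ones at (234,170) and (222,259) are decoys. Next I'll measure the scraper and block.

```bash
cat > h.py <<'E'
import numpy as np,cv2
def cloud(d):
    v,u=np.mgrid[0:384,0:512]; z=d["range_z"].astype(float)
    p=np.stack([(u-d["cx"])/d["fx"]*z,-(v-d["cy"])/d["fy"]*z,-z],-1)
    T=np.linalg.inv(d["camera_from_world"]); P=p@T[:3,:3].T+T[:3,3]; P[z==0]=np.nan; return P
def rect(q):
    c,s,a=cv2.minAreaRect(q[:,:2].astype(np.float32)); return np.round(c,1),np.round(s,1),round(a,2)
def pca(q):
    m=q.mean(0); w=np.linalg.svd(q-m,full_matrices=False)[2]; return np.round(m,1),np.round(w[0],3)
E
python3 - <<'E'
from h import *
for n in("top","scene"):
    d=np.load(n+"0.npz"); P=cloud(d); im=d["image"].astype(int)
    lum=im.sum(2)
    c=(292,205) if n=="top" else (212,210)
    s=(211,212) if n=="top" else (284,160)
    v,u=np.mgrid[0:384,0:512]
    near=lambda c,r:np.hypot(u-c[0],v-c[1])<r
    top=near(c,50)&(P[...,2]>77)&(P[...,2]<93); q=P[top]
    print(n,"block",len(q),np.median(q[:,2]),rect(q))
    # slot: dark pixels inside top
    if n=="top":
        m=(near(c,45)&(lum<330)&(im[...,2]>im[...,0]+10)).astype(np.uint8)
        k,lab,st,ce=cv2.connectedComponentsWithStats(m)
        A=np.linalg.inv(d["camera_from_world"])
        for i in range(1,k):
            if st[i,4]<25: continue
            vv,uu=np.where(lab==i); 
            ray=np.stack([(uu-d["cx"])/d["fx"],-(vv-d["cy"])/d["fy"],-np.ones(len(uu))],-1)@A[:3,:3].T
            X=A[:3,3]+ray*((85-A[2,3])/ray[:,2])[:,None]; mm,w=pca(X[:,:2]);print("slot",st[i],mm,w,np.ptp((X[:,:2]-mm)@w))
    hd=near(s,40)&(P[...,2]>65)&(P[...,2]<125); q=P[hd]
    print("handle",len(q),np.percentile(q[:,2],[2,20,50,80,98]).round(1),rect(q[q[:,2]>100]),pca(q[q[:,2]>100]),rect(q))
    st=near(s,45)&(P[...,2]>2)&(P[...,2]<12)&(lum<330); q=P[st]; print("stand",len(q),rect(q))
b=cv2.resize(np.load("top0.npz")["image"][150:270,170:330],None,fx=5,fy=5,interpolation=cv2.INTER_CUBIC);cv2.imwrite("pics/c1.png",b)
E
```

```text
top block 2260 84.19201079712809 (array([ 551.3, -111.8]), array([149.8, 130.5]), 13.12)
slot [270 181  38  12 208] [599.3 -99.9] [ 0.222 -0.975] 104.77431396656182
slot [263 183  13  53 130] [538.  -46.5] [-0.975 -0.222] 146.57736692837722
slot [273 192  37  12 215] [ 568.3 -107.5] [ 0.228 -0.974] 103.16726160064681
slot [275 203  38  13 223] [ 537.2 -116.1] [ 0.227 -0.974] 103.68527494974688
slot [279 214  37  13 220] [ 506.  -123.8] [ 0.232 -0.973] 102.01040852458092
handle 353 [ 74.2 102.8 110.4 112.9 116.1] (array([523.9, 115.6]), array([ 16.3, 119.2]), 0.64) (array([524. , 115.9, 110.6]), array([-0.015,  1.   , -0.007])) (array([543.5,  91.6]), array([ 85.2, 159.5]), 40.39)
stand 1037 (array([524.9,  84.1]), array([191.7, 203.2]), 39.66)
scene block 2663 83.76349795862313 (array([ 552.5, -112.3]), array([154. , 133.2]), 13.49)
handle 708 [ 68.8  80.2  99.7 110.7 113.5] (array([527. , 113.7]), array([ 20.1, 120.2]), 0.4) (array([529.1, 111.2, 109. ]), array([ 0.008, -1.   , -0.006])) (array([505.2, 113.9]), array([121.4, 245.4]), 88.13)
stand 730 (array([475.8, 122.3]), array([195.8, 151.3]), 1.67)
```

View pics/c1.png

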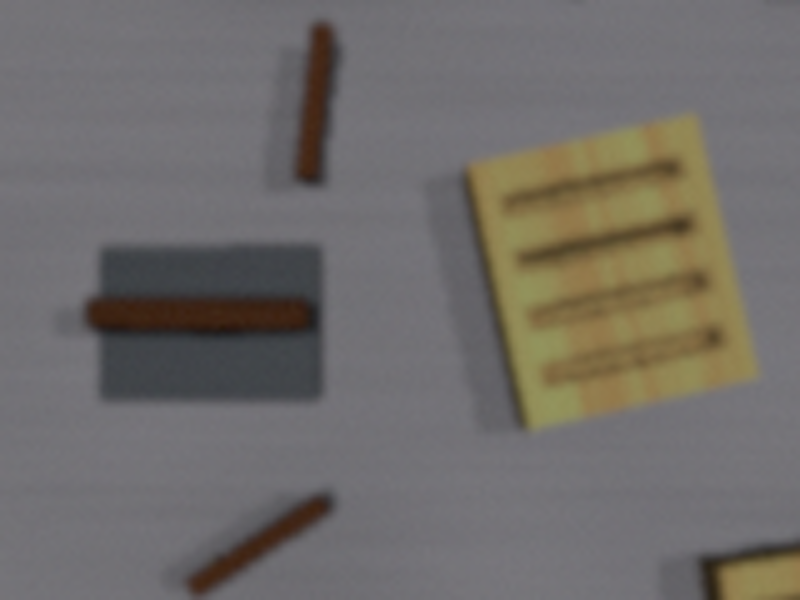

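The close crop shows the handle centred at crop (203,313), along world y. The target block at (613,272) is turned by about 13°, with its four slots well resolved. Block centre is about (552.3,-112) and scraper about (525,115). I'll move to hover over the scraper.

```bash
cat > togo.py <<'E'
import sys,numpy as np
from scipy.spatial.transform import Rotation as R
from rig import ctrl
# args x y z yaw(deg of tool y)  -> shift in tool axes mm, turn rotvec
x,y,z,a=map(float,sys.argv[1:5]); s=ctrl.get_state(); r=np.array(s["tool_rot"]); a=np.radians(a)
Y=np.array([np.cos(a),np.sin(a),0]);Z=np.array([0,0,-1.]);T=np.stack([np.cross(Y,Z),Y,Z],1)
print("shift mm",np.round(r.T@(np.array([x,y,z])-s["tcp_pos"]),1),"turn",np.round(R.from_matrix(r.T@T).as_rotvec(),4),"t",s["t"],"tcp",np.round(s["tcp_pos"],1),"F",np.round(s["force"],1),"M",np.round(s["ft_torque"],2),"w",round(s["width"],1),"g",round(s["gripper_force"],1))
E
python3 togo.py 525 115 231 180.5
```

```text
shift mm [-5.336e+02  5.358e+02  2.000e-01] turn [ 1.5000e-03  9.0000e-04 -1.2447e+00] t 0.1 tcp [ 197.1 -566.4  230.4] F [-0.2  0.5 -0.1] M [ 0.04 -0.03  0.02] w 85.3 g 0.0
```

```bash
M="python3 -m crank"
for i in 1 2 3 4; do python3 -m crank '[[[-0.0267,0.0268,0],[0,0,0]],[[-0.0534,0.0536,0],[0,0,0]],[[-0.08,0.0804,0],[0,0,0]],[[-0.1067,0.1072,0],[0,0,0]],[[-0.1334,0.134,0],[0,0,0]]]' >/dev/null; done
for i in 1 2 3; do python3 -m crank '[[[0,0,0],[0,0,-0.083]],[[0,0,0],[0,0,-0.166]],[[0,0,0],[0,0,-0.249]],[[0,0,0],[0,0,-0.332]],[[0,0,0],[0,0,-0.415]]]'; done
python3 togo.py 525 115 231 180.5
python3 - <<'E'
from rig import ctrl
import cv2,numpy as np
d=ctrl.get_image("wrist"); cv2.imwrite("pics/w1.png",d["image"]); np.savez("w1.npz",**d)
T=np.linalg.inv(d["camera_from_world"]); print(np.round(T,2).tolist(),d["fx"],d["cx"],d["cy"], ctrl.get_state()["qpos"])
E
```

```text
t: 2.18
tcp_pos: [524.8, 115.1, 230.7]
tool_rot: [[-0.729, -0.685, -0.001], [-0.685, 0.729, -0.0], [0.001, 0.001, -1.0]]
force: [0.4, -0.5, -0.5]
width: 85.2
gripper_force: 0.0
t: 2.6
tcp_pos: [524.8, 114.9, 230.8]
tool_rot: [[-0.391, -0.92, -0.001], [-0.92, 0.391, -0.0], [0.0, 0.001, -1.0]]
force: [0.2, 0.2, 0.2]
width: 85.5
gripper_force: 0.0
t: 3.02
tcp_pos: [524.8, 114.9, 230.8]
tool_rot: [[0.013, -1.0, -0.001], [-1.0, -0.013, -0.0], [0.0, 0.001, -1.0]]
force: [0.1, 0.0, 0.2]
width: 84.9
gripper_force: 0.0
shift mm [-0.1 -0.2 -0.2] turn [ 0.001  -0.0001  0.0044] t 3.0167 tcp [524.8 114.9 230.8] F [0.1 0.  0.2] M [-0.   -0.01 -0.01] w 84.9 g 0.0
[[-1.0, 0.01, 0.01, 525.5], [-0.01, -0.96, -0.29, 39.14], [0.0, -0.29, 0.96, 372.95], [0.0, 0.0, 0.0, 1.0]] 297.3186396354542 254.46849929292944 192.08214317168554 [ 5.89714169e-01 -1.26316265e-01 -7.72314346e-02 -3.90049424e-04
 -1.62072482e+00 -5.71802176e-01]
```

View pics/w1.png

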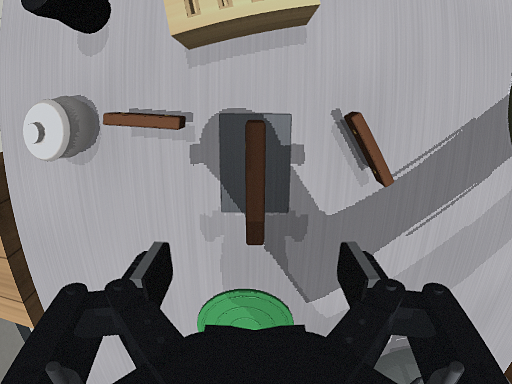

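The wrist view shows the handle at (255,183) between the open fingers, with the stand plate around (255,163). I'll measure both through the fisheye model.

```bash
cat >> h.py <<'E'
def wcloud(d):
    v,u=np.mgrid[0:384,0:512]; z=d["range_z"].astype(float)
    a=(u-d["cx"])/d["fx"];b=(v-d["cy"])/d["fy"];r=np.hypot(a,b)+1e-9;k=np.tan(np.minimum(r,1.4))/r
    p=np.stack([a*k*z,-b*k*z,-z],-1)
    T=np.linalg.inv(d["camera_from_world"]); P=p@T[:3,:3].T+T[:3,3]; P[z==0]=np.nan; return P
E
python3 - <<'E'
from h import *
d=np.load("w1.npz");P=wcloud(d);v,u=np.mgrid[0:384,0:512]
im=d["image"].astype(int)
m=(abs(u-255)<16)&(v>112)&(v<250)&(P[...,2]>70)&(P[...,2]<130)
q=P[m];print(len(q),np.percentile(q[:,2],[2,20,50,80,98]).round(1))
t=q[q[:,2]>100];print("top",rect(t),pca(t))
A=np.c_[t-t.mean(0)];n=np.linalg.svd(A,full_matrices=False)[2][2];print("normal",n.round(3),np.ptp(t,0).round(1))
for y in(70,90,110,130,150):
    w=t[abs(t[:,1]-y)<5]; print(y,np.percentile(w[:,0],[2,50,98]).round(1),np.median(w[:,2]).round(1))
m=(abs(u-255)<45)&(v>105)&(v<218)&(P[...,2]>2)&(P[...,2]<11)&(im.sum(2)<260);print("stand",m.sum(),rect(P[m]), np.percentile(P[m],[1,99],axis=0).round(1))
# world positions at pixels of stand plate edges
for a in((220,190),(290,190),(220,130),(290,130),(255,115)):print(a,P[a[1],a[0]].round(1))
E
```

```text
2418 [108.1 110.5 111.3 112.  112.8]
top (array([523.6, 113.3]), array([ 18.1, 118.4]), 0.6) (array([523.7, 109.2, 111.2]), array([-0.012,  1.   ,  0.003]))
normal [ 0.002 -0.003  1.   ] [ 19.  118.5  12.2]
70 [515.3 524.2 533.1] 111.2
90 [515.7 523.9 532.9] 111.4
110 [515.4 523.6 531.8] 111.5
130 [514.9 523.3 531.7] 111.3
150 [514.4 523.  531.7] 111.2
stand 4324 (array([523.6, 114.8]), array([ 90.2, 128.4]), 0.81) [[479.3  51.2   3.8]
 [567.6 176.5   7.3]]
(220, 190) [568.3 149.2   3.5]
(290, 190) [ 4.767e+02  1.490e+02 -1.000e-01]
(220, 130) [567.3  71.3   3.6]
(290, 130) [480.6  69.9   6. ]
(255, 115) [524.1  52.3   6.3]
```

The scraper stands upright, with the handle centre at (523.6,113.8) and yaw 0.7°. Descend and grip.

```bash
python3 -m crank '[[[0.001,0.0012,0.02],[0,0,0]],[[0.001,0.0012,0.045],[0,0,0]],[[0.001,0.0012,0.07],[0,0,0]],[[0.001,0.0012,0.09],[0,0,0]],[[0.001,0.0012,0.1],[0,0,0]]]' >/dev/null
python3 -m crank '[[[0,0,0.015],[0,0,0]],[[0,0,0.03],[0,0,0]],[[0,0,0.042],[0,0,0]],[[0,0,0.05],[0,0,0]],[[0,0,0.05],[0,0,0]]]'
python3 togo.py 523.6 114 81 180.7
for i in 1 2 3; do python3 -m crank '[[[0,0,0],[0,0,0]],[[0,0,0],[0,0,0]],[[0,0,0],[0,0,0]],[[0,0,0],[0,0,0]],[[0,0,0],[0,0,0]]]' 0; done
python3 togo.py 523.6 114 81 180.7
```

```text
t: 3.9
tcp_pos: [523.0, 113.6, 79.5]
tool_rot: [[0.008, -1.0, -0.003], [-1.0, -0.008, -0.001], [0.001, 0.003, -1.0]]
force: [0.5, -0.9, -0.4]
width: 85.2
gripper_force: 0.0
shift mm [-0.4 -0.6 -1.5] turn [ 0.0027 -0.001  -0.0039] t 3.9 tcp [523.  113.6  79.5] F [ 0.5 -0.9 -0.4] M [ 0.04  0.04 -0.01] w 85.2 g 0.0
t: 4.32
tcp_pos: [524.1, 114.1, 81.9]
tool_rot: [[0.009, -1.0, 0.001], [-1.0, -0.009, 0.001], [-0.001, -0.001, -1.0]]
force: [0.1, -0.7, -0.3]
width: 25.4
gripper_force: 0.0
t: 4.73
tcp_pos: [524.2, 114.0, 81.9]
tool_rot: [[0.009, -1.0, 0.001], [-1.0, -0.009, 0.0], [-0.0, -0.001, -1.0]]
force: [0.1, 0.3, 3.8]
width: 17.2
gripper_force: 59.4
t: 5.15
tcp_pos: [524.2, 114.0, 81.9]
tool_rot: [[0.009, -1.0, 0.001], [-1.0, -0.009, 0.0], [-0.0, -0.001, -1.0]]
force: [1.5, 0.4, 4.3]
width: 17.4
gripper_force: 59.6
shift mm [0.  0.6 0.9] turn [-0.0011  0.0004 -0.0031] t 5.15 tcp [524.2 114.   81.9] F [1.5 0.4 4.3] M [ 0.11 -0.11 -0.03] w 17.4 g 59.6
```

```bash
python3 -m crank '[[[0,0,-0.006],[0,0,0]],[[0,0,-0.014],[0,0,0]],[[0,0,-0.024],[0,0,0]],[[0,0,-0.035],[0,0,0]],[[0,0,-0.045],[0,0,0]]]'
python3 -m crank '[[[0,0,-0.012],[0,0,0]],[[0,0,-0.03],[0,0,0]],[[0,0,-0.048],[0,0,0]],[[0,0,-0.064],[0,0,0]],[[0,0,-0.07],[0,0,0]]]'
python3 togo.py 552.3 -112 197 193.2
python3 - <<'E'
from rig import ctrl
from h import *
d=ctrl.get_image("wrist"); cv2.imwrite("pics/w2.png",d["image"]); np.savez("w2.npz",**d)
P=wcloud(d);s=ctrl.get_state();v,u=np.mgrid[0:384,0:512]
print(np.round(s["tcp_pos"],1))
im=d["image"].astype(int);z=P[...,2]
near=(abs(P[...,0]-s["tcp_pos"][0])<14)&(abs(P[...,1]-s["tcp_pos"][1])<75)
red=im[...,2]>im[...,0]+20
q=P[near&red&(z>215)&(z<245)];print(len(q),rect(q),pca(q),np.percentile(q,[1,50,99],axis=0).round(1))
E
```

```text
t: 5.57
tcp_pos: [523.1, 113.7, 126.9]
tool_rot: [[0.009, -1.0, -0.002], [-1.0, -0.009, -0.001], [0.001, 0.002, -1.0]]
force: [0.6, 0.1, -3.0]
width: 17.2
gripper_force: 59.6
t: 5.98
tcp_pos: [524.4, 114.0, 200.0]
tool_rot: [[0.009, -1.0, 0.003], [-1.0, -0.009, 0.001], [-0.001, -0.003, -1.0]]
force: [0.8, -0.2, -2.4]
width: 17.2
gripper_force: 59.7
shift mm [226.2 -25.8   2.8] turn [-0.0034  0.0009 -0.2214] t 5.9833 tcp [524.4 114.  200. ] F [ 0.8 -0.2 -2.4] M [ 0.02 -0.07  0.01] w 17.2 g 59.7
[524.5 114.1 199.9]
7300 (array([523.8,  99.9]), array([17.5, 91.8]), 0.65) (array([523.9,  91.6, 229.2]), array([-0.009,  1.   ,  0.009])) [[515.6  54.3 222.7]
 [523.9  88.5 229.4]
 [532.3 142.1 230.8]]
```

View pics/w2.png

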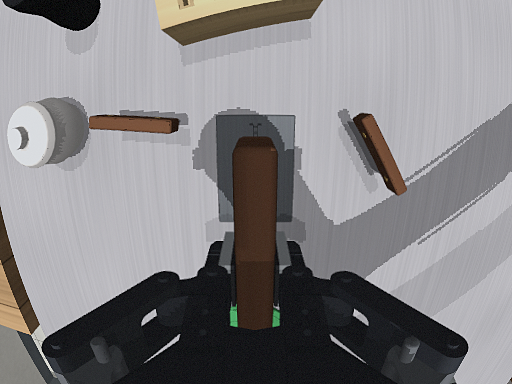

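The scraper is held straight and centred: its handle runs from about (255,140) to (255,325), with the blade edge 76 mm below the TCP. I'll move halfway to the block and measure the slots from closer.

```bash
python3 -m crank '[[[0.012,-0.003,0],[0,0,-0.04]],[[0.036,-0.008,0],[0,0,-0.09]],[[0.06,-0.014,0],[0,0,-0.14]],[[0.084,-0.02,0],[0,0,-0.19]],[[0.1,-0.0258,0],[0,0,-0.2214]]]' >/dev/null
python3 -m crank '[[[0,0,0],[0,0,0]],[[0,0,0],[0,0,0]],[[0,0,0],[0,0,0]]]'
python3 - <<'E'
from rig import ctrl
from h import *
d=ctrl.get_image("wrist"); cv2.imwrite("pics/w3.png",d["image"]); np.savez("w3.npz",**d)
P=wcloud(d);im=d["image"].astype(int)
m=(abs(P[...,2]-84)<7)&(np.hypot(P[...,0]-552,P[...,1]+112)<105); q=P[m];print(len(q),np.median(q[:,2]),rect(q))
E
```

```text
t: 6.7
tcp_pos: [550.1, 14.4, 195.5]
tool_rot: [[0.228, -0.974, -0.002], [-0.974, -0.228, 0.0], [-0.001, 0.001, -1.0]]
force: [0.0, 0.6, -2.8]
width: 17.5
gripper_force: 59.5
19022 84.35883949426692 (array([ 548.5, -107. ]), array([151.1, 118.9]), 13.26)
```

View pics/w3.png

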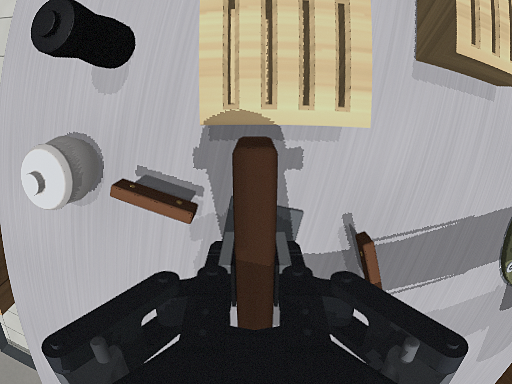

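The picture shows the block's near half at (285,60), with the four slots' near ends at about (228,108), (268,108), (307,105) and (343,105). I'll rectify the top plane from the wrist and top cameras to locate the slots numerically.

```bash
python3 - <<'E'
from h import *
th=np.radians(13.2);c=np.array([552.,-112.])
ys,xs=np.mgrid[75:-75:-.5,-90:90:.5]
W=np.stack([c[0]+xs*np.cos(th)-ys*np.sin(th),c[1]+xs*np.sin(th)+ys*np.cos(th),np.full(xs.shape,85.)],-1)
out=[]
for n in("w3","top0"):
    d=np.load(n+".npz");C=d["camera_from_world"];p=W@C[:3,:3].T+C[:3,3];a=p[...,0];b=-p[...,1];z=-p[...,2]
    if n=="w3":
        r=np.hypot(a,b);k=np.arctan2(r,z)/r
    else:k=1/z
    g=cv2.remap(d["image"],(d["cx"]+d["fx"]*a*k).astype(np.float32),(d["cy"]+d["fy"]*b*k).astype(np.float32),cv2.INTER_LINEAR)
    out.append(g)
    G=g.astype(float).sum(2);x=xs[0]
    yy=ys[:,0]
    for lo,hi in((10,25),(25,40)) if n=="w3" else ((-35,-15),(-15,15),(15,35)):
        pr=cv2.GaussianBlur(G[(yy>lo)&(yy<hi)].mean(0)[None],(3,1),0)[0]
        res=[]
        for s in(-48,-16,16,48):
            w=abs(x-s)<9; q=pr[w];f=np.clip(np.percentile(q,85)-q,0,None);res.append(round(float((f*x[w]).sum()/f.sum()),1))
        print(n,lo,hi,res)
    bl=G[:,(abs(x)<72)]
    # block edges in x from profile gradient
    pr=np.median(g[(yy>0)&(yy<40)].astype(float)[...,2]-g[(yy>0)&(yy<40)].astype(float)[...,0],0);e=np.where(pr>25)[0];print("xedges",x[e[0]],x[e[-1]])
    pr=np.median(g[:,(x>-70)&(x<70)].astype(float)[...,2]-g[:,(x>-70)&(x<70)].astype(float)[...,0],1);e=np.where(pr>25)[0];print("yedges",yy[e[0]],yy[e[-1]])
cv2.imwrite("pics/r3.png",np.hstack(out))
E
```

```text
w3 10 25 [-49.3, -17.7, 13.7, 47.0]
w3 25 40 [-49.3, -17.7, 13.7, 46.9]
xedges -76.5 72.5
yedges 64.5 -46.0
top0 -35 -15 [-47.7, -14.1, 17.1, 49.5]
top0 -15 15 [-48.3, -14.2, 17.2, 49.8]
top0 15 35 [-48.0, -13.7, 17.2, 49.9]
xedges -74.5 76.0
yedges 68.5 -64.0
```

View pics/r3.png

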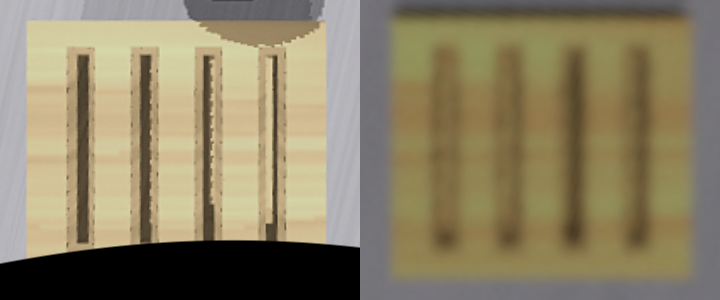

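The rectified views put the slots within about 1–2 mm of nominal, the wrist slightly low in x and the top camera slightly high. I'll take the block centre as (551.4,-112.5). First I'll try the slot at +16, which looks darkest from the top.

```bash
python3 togo.py 567 -108.9 178 193.2
```

```text
shift mm [124.2  11.8  17.7] turn [0.001  0.0005 0.0001] t 6.75 tcp [550.2  14.7 195.8] F [-0.4  0.4 -3. ] M [ 0.02 -0.01  0.01] w 17.0 g 59.5
```

```bash
python3 -m crank '[[[0.015,0.002,0],[0,0,0]],[[0.045,0.005,0],[0,0,0]],[[0.078,0.008,0],[0,0,0]],[[0.108,0.0108,0],[0,0,0]],[[0.1242,0.0118,0]  ,[0,0,0]]]' >/dev/null
python3 -m crank '[[[0,0,0.005],[0,0,0]],[[0,0,0.012],[0,0,0]],[[0,0,0.0177],[0,0,0]],[[0,0,0.0177],[0,0,0]],[[0,0,0.0177],[0,0,0]]]' >/dev/null
python3 togo.py 567 -108.9 150 193.2
for i in 1 2 3; do python3 -m crank '[[[0,0,0.002],[0,0,0]],[[0,0,0.004],[0,0,0]],[[0,0,0.006],[0,0,0]],[[0,0,0.008],[0,0,0]],[[0,0,0.01],[0,0,0]]]' >/dev/null; python3 togo.py 567 -108.9 126 193.2;done
```

```text
shift mm [ 0.5  0.2 27.9] turn [0.0012 0.0003 0.0016] t 7.5833 tcp [ 567.1 -108.4  177.9] F [ 1.2 -0.4 -3.3] M [0.   0.02 0.06] w 17.0 g 59.5
shift mm [-0.6  0.2 42.4] turn [-0.      0.0001  0.    ] t 8.0 tcp [ 567.4 -109.4  168.4] F [ 0.3 -0.  -3.7] M [-0.01  0.03  0.04] w 17.0 g 59.5
shift mm [-0.7  0.2 32.3] turn [ 0.0001  0.0001 -0.    ] t 8.4167 tcp [ 567.4 -109.5  158.3] F [-0.5 -0.1 -3.4] M [ 0.01  0.01 -0.01] w 17.1 g 59.5
shift mm [-0.6  0.2 22.4] turn [ 0.      0.0001 -0.    ] t 8.8333 tcp [ 567.4 -109.5  148.4] F [-0.4  0.7 -3.8] M [-0.01  0.02 -0.03] w 16.9 g 59.5
```

The blade is 12 mm into the slot with no lateral force. I'll carry on past the 35 mm mark gently.

```bash
for i in 1 2; do python3 -m crank '[[[0,0,0.002],[0,0,0]],[[0,0,0.004],[0,0,0]],[[0,0,0.006],[0,0,0]],[[0,0,0.008],[0,0,0]],[[0,0,0.01],[0,0,0]]]' >/dev/null; python3 togo.py 567 -108.9 126 193.2;done
python3 -m crank '[[[0,0,0.001],[0,0,0]],[[0,0,0.002],[0,0,0]],[[0,0,0.003],[0,0,0]],[[0,0,0.004],[0,0,0]]]' >/dev/null; python3 togo.py 567 -108.9 126 193.2
```

```text
shift mm [-0.7  0.2 12.4] turn [0.0001 0.0001 0.    ] t 9.25 tcp [ 567.4 -109.5  138.4] F [-0.3 -0.2 -2.3] M [-0.01  0.03  0.03] w 17.1 g 59.5
shift mm [-0.7  0.2  2.4] turn [ 0.0001  0.0001 -0.    ] t 9.6667 tcp [ 567.4 -109.5  128.4] F [-0.9 -0.5 -3.2] M [ 0.01  0.03 -0.  ] w 17.3 g 59.5
shift mm [-0.7  0.3 -1.4] turn [-0.0001  0.      0.    ] t 10.0 tcp [ 567.4 -109.5  124.6] F [ 0.7 -0.6 -2.8] M [-0.   -0.   -0.04] w 17.3 g 59.5
```

```bash
for i in 1 2 ; do python3 -m crank '[[[0,0,0.001],[0,0,0]],[[0,0,0.002],[0,0,0]],[[0,0,0.003],[0,0,0]],[[0,0,0.004],[0,0,0]]]' >/dev/null; python3 togo.py 567 -108.9 95 193.2;done
```

```text
shift mm [-0.7  0.3 25.5] turn [0.     0.0001 0.    ] t 10.3333 tcp [ 567.4 -109.5  120.5] F [ 0.1  0.7 -3.1] M [-0.01  0.01 -0.03] w 17.5 g 59.5
shift mm [-0.7  0.2 21.5] turn [ 0.0001  0.0001 -0.    ] t 10.6667 tcp [ 567.4 -109.5  116.5] F [ 0.1 -0.9 -2.9] M [ 0.01 -0.03  0.02] w 17.2 g 59.5
```

The blade is 44 mm down with no contact, so this is the deep slot. Lower to home.

```bash
for i in 1 2 ; do python3 -m crank '[[[0,0,0.002],[0,0,0]],[[0,0,0.004],[0,0,0]],[[0,0,0.006],[0,0,0]],[[0,0,0.008],[0,0,0]],[[0,0,0.009],[0,0,0]]]' >/dev/null; python3 togo.py 567 -108.9 95 193.2;done
python3 -m crank '[[[0,0,0.0005],[0,0,0]],[[0,0,0.001],[0,0,0]],[[0,0,0.0015],[0,0,0]],[[0,0,0.002],[0,0,0]]]'|grep force; python3 togo.py 567 -108.9 95 193.2
python3 -m crank '[[[0,0,0.0005],[0,0,0]],[[0,0,0.001],[0,0,0]],[[0,0,0.0015],[0,0,0]],[[0,0,0.0015],[0,0,0]]]'|grep force; python3 togo.py 567 -108.9 95 193.2
```

```text
shift mm [-0.6  0.1 12.1] turn [0.0005 0.0003 0.    ] t 11.0833 tcp [ 567.2 -109.4  107.1] F [ 0.7  0.5 -2.5] M [-0.02  0.01 -0.01] w 17.5 g 59.5
shift mm [-0.6  0.1  3.1] turn [ 0.0005  0.0002 -0.    ] t 11.5 tcp [ 567.2 -109.4   98.1] F [-0.5  0.5 -4. ] M [ 0.01 -0.04 -0.03] w 17.2 g 59.5
force: [-0.5, 0.4, -3.5]
gripper_force: 59.5
shift mm [-0.7  0.3  1.6] turn [-0.0001  0.      0.    ] t 11.8333 tcp [ 567.4 -109.5   96.6] F [-0.5  0.4 -3.5] M [ 0.05 -0.02  0.03] w 16.8 g 59.5
force: [-0.2, -0.2, -3.3]
gripper_force: 59.7
shift mm [-0.7  0.3  0. ] turn [-0.      0.0001  0.    ] t 12.1667 tcp [ 567.4 -109.5   95. ] F [-0.2 -0.2 -3.3] M [-0.02  0.02 -0.02] w 16.9 g 59.7
```

```bash
for i in 1 2 3; do python3 -m crank '[[[0,0,0.0003],[0,0,0]],[[0,0,0.0006],[0,0,0]],[[0,0,0.0008],[0,0,0]],[[0,0,0.0008],[0,0,0]]]'|grep ^force; done; python3 togo.py 567 -108.9 95 193.2
```

```text
force: [-2.8, 1.2, 3.0]
force: [-4.8, 2.1, 5.2]
force: [-6.1, 2.6, 9.2]
shift mm [-0.8  0.4 -0.1] turn [-0.0011 -0.0008  0.0004] t 13.1667 tcp [ 567.6 -109.6   94.9] F [-6.1  2.6  9.2] M [ 1.02  2.4  -0.04] w 17.0 g 61.5
```

Firm contact at TCP z ≈ 95, exactly the home height. Release, back up and check.

```bash
for i in 1 2 3; do python3 -m crank '[[[0,0,0],[0,0,0]],[[0,0,0],[0,0,0]],[[0,0,0],[0,0,0]],[[0,0,0],[0,0,0]],[[0,0,0],[0,0,0]]]' 1 | grep -E "width|^force"; done
python3 -m crank '[[[0,0,-0.01],[0,0,0]],[[0,0,-0.03],[0,0,0]],[[0,0,-0.055],[0,0,0]],[[0,0,-0.08],[0,0,0]],[[0,0,-0.1],[0,0,0]]]' >/dev/null
python3 -m crank '[[[-0.01,0,-0.01],[0,0,0]],[[-0.03,0,-0.02],[0,0,0]],[[-0.05,0,-0.03],[0,0,0]],[[-0.06,0,-0.03],[0,0,0]],[[-0.06,0,-0.03],[0,0,0]]]'
python3 - <<'E'
from rig import ctrl
from h import *
d=ctrl.get_image("wrist"); cv2.imwrite("pics/w4.png",d["image"])
P=wcloud(d);im=d["image"].astype(int);z=P[...,2]
m=(np.hypot(P[...,0]-567,P[...,1]+109)<75)&(z>100)&(z<150)
q=P[m];t=q[q[:,2]>118];print(len(t),np.median(t[:,2]),rect(t),np.linalg.svd(t-t.mean(0),full_matrices=False)[2][2].round(3))
E
```

```text
force: [-0.8, 0.8, 1.0]
width: 76.5
force: [-0.3, 0.4, -0.3]
width: 85.1
force: [0.0, -0.0, -0.6]
width: 85.4
t: 15.25
tcp_pos: [553.5, -49.1, 223.3]
tool_rot: [[0.231, -0.973, 0.001], [-0.973, -0.231, 0.001], [-0.001, -0.001, -1.0]]
force: [-0.0, 0.0, -0.1]
width: 85.5
gripper_force: 0.0
3139 124.3494702208312 (array([ 566.5, -109.2]), array([ 18.2, 120.3]), 13.12) [-0.002 -0.001  1.   ]
```

View pics/w4.png

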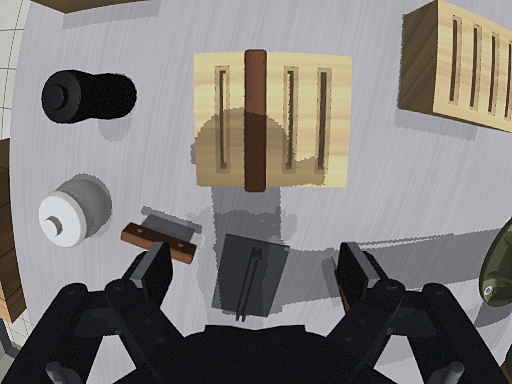

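The scraper sits upright at (255,120) in the block's +16 slot. Its handle top is at z = 124.3 against 125 expected, and the stand at (250,275) is empty. I'm handing the job in.

```bash
python3 -c "
from rig import ctrl
print(ctrl.job_done())"
```

```text
the job is handed in; nothing more can be done
None
```

The scraper is home in the deep slot (x = +16 mm), released and upright with its handle resting on the block's top; I handed the job in at about 15 s, and no verdict was shown.

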